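# Stroke the hob control up to full

### The job

Turn the hob up to full on its control slab: with the fingertips shut together, press the curved sprung wooden bar lightly at its narrow end so that it sinks a little, then draw the fingertips along the curve, over every dot in turn, to the wide round end, without lifting off on the way and without pushing the bar right down to its stop. The program finishes while holding: leave the fingertips at rest on the wide end, keeping the bar lightly pressed. Do not pick up or push away the slab, and leave the pot, tin, tumbler and spoon where they stand.

Things in the scene. Friction and masses are not known exactly. Their poses are not given: they have to be found in the camera images.
- controller: hob control slab: white glazed ceramic, 235 x 110 x 14 mm, about 1.2 kg, loose, lying flat on the counter. Origin: centre of its underside; x along the long side from the bar's narrow end to its wide end, z up. On it: a curved beech bar, centre line an arc of radius 110 mm about x 0, y -85 mm, 54 degrees either side of +y; 12 mm wide at the narrow end, 30 mm before the round 38 mm wide end
- stroke_bar (a joint): how far the curved beech bar has sunk, m: 0 fully up (flat level top 26 mm above the counter, 12 mm above the slab), 0.008 on its stop. It sinks straight down as one piece wherever pressed and springs back. About 0.3 N starts it, then 0.6 N per mm (2 N at 3 mm, 5 N at the stop). Pressed means over 0.0005; over 0.007 is too hard
- mark_1 (a point): dot 1 of 7 inlaid flush in the bar's centre line, dark steel, 4.0 mm across, every 18 degrees (34 mm) along the arc; this one at the narrow end. Point: on the unpressed top of the bar, 26 mm above the counter (fixed to the slab, does not sink with the bar)
- mark_2 (a point): dot 2 of 7 inlaid flush in the bar's centre line, dark steel, 5.2 mm across, every 18 degrees (34 mm) along the arc. Point: on the unpressed top of the bar, 26 mm above the counter (fixed to the slab, does not sink with the bar)
- mark_3 (a point): dot 3 of 7 inlaid flush in the bar's centre line, dark steel, 6.4 mm across, every 18 degrees (34 mm) along the arc. Point: on the unpressed top of the bar, 26 mm above the counter (fixed to the slab, does not sink with the bar)
- mark_4 (a point): dot 4 of 7 inlaid flush in the bar's centre line, dark steel, 7.6 mm across, every 18 degrees (34 mm) along the arc. Point: on the unpressed top of the bar, 26 mm above the counter (fixed to the slab, does not sink with the bar)
- mark_5 (a point): dot 5 of 7 inlaid flush in the bar's centre line, dark steel, 8.8 mm across, every 18 degrees (34 mm) along the arc. Point: on the unpressed top of the bar, 26 mm above the counter (fixed to the slab, does not sink with the bar)
- mark_6 (a point): dot 6 of 7 inlaid flush in the bar's centre line, dark steel, 10.0 mm across, every 18 degrees (34 mm) along the arc. Point: on the unpressed top of the bar, 26 mm above the counter (fixed to the slab, does not sink with the bar)
- mark_7 (a point): dot 7 of 7 inlaid flush in the bar's centre line, dark steel, 11.2 mm across, every 18 degrees (34 mm) along the arc; this one at the middle of the wide round end. Point: on the unpressed top of the bar, 26 mm above the counter (fixed to the slab, does not sink with the bar)
- sugar_pot: closed white ceramic sugar pot, 82 mm diameter, 71 mm tall with its knob, loose; origin at the centre of its underside. Leave alone
- tin_box: lidded plain tin box, 90 x 66 mm, 57 mm tall, loose; origin at the centre of its underside. Leave alone
- tumbler: squat glass tumbler, 76 mm diameter, 72 mm tall, loose; origin at the centre of its underside. Leave alone
- spoon: wooden spoon lying flat along its x axis, 210 mm long, loose; beside the slab on the inner side of the curve. Leave alone

How it is judged (in metres and radians):
On the way, in this order (a step that is already met when the one before it is completed fails the run):
1. fingertips over the first (narrow end) dot with the bar pressed (horizontal distance between the grasp point and mark_1 below 0.015 m and value of joint stroke_bar above 0.0005 m and contact force between the fingers and controller above 0.1 N), for 0.05 s.
2. fingertips over the second dot with the bar pressed (horizontal distance between the grasp point and mark_2 below 0.015 m and value of joint stroke_bar above 0.0005 m and contact force between the fingers and controller above 0.1 N), for 0.05 s.
3. fingertips over the third dot with the bar pressed (horizontal distance between the grasp point and mark_3 below 0.015 m and value of joint stroke_bar above 0.0005 m and contact force between the fingers and controller above 0.1 N), for 0.05 s.
4. fingertips over the fourth dot with the bar pressed (horizontal distance between the grasp point and mark_4 below 0.015 m and value of joint stroke_bar above 0.0005 m and contact force between the fingers and controller above 0.1 N), for 0.05 s.
5. fingertips over the fifth dot with the bar pressed (horizontal distance between the grasp point and mark_5 below 0.015 m and value of joint stroke_bar above 0.0005 m and contact force between the fingers and controller above 0.1 N), for 0.05 s.
6. fingertips over the sixth dot with the bar pressed (horizontal distance between the grasp point and mark_6 below 0.015 m and value of joint stroke_bar above 0.0005 m and contact force between the fingers and controller above 0.1 N), for 0.05 s.
7. fingertips over the last (wide end) dot with the bar pressed (horizontal distance between the grasp point and mark_7 below 0.015 m and value of joint stroke_bar above 0.0005 m and contact force between the fingers and controller above 0.1 N), for 0.05 s.
At the end, for the whole second after the job is handed in: The fingertips rest on the wide end, within 18 mm of the last dot, keeping the bar pressed between 0.5 and 7 mm; the slab lies flat within 15 mm of where it was, and pot, tin, tumbler and spoon stand within 15 mm of where they were (horizontal distance between the grasp point and mark_7 below 0.018 m and value of joint stroke_bar between 0.0005 and 0.007 m and contact force between the fingers and controller above 0.1 N and distance of each of controller, sugar_pot, tin_box, tumbler, spoon from where it was at the start of the episode below 0.015 m and angle between controller's own z axis and vertical below 0.1 rad); the arm keeps its last pose, push and grip.
It fails at once if the bar is pushed down to its stop (7 mm or more) (value of joint stroke_bar above 0.007 m).
It fails at once if the fingertips are low over the middle of the bar (dots 2 to 6) without pressing it: lifted off, or set down part of the way along (value of joint stroke_bar below 0.0002 m and height (world z) of the grasp point below 0.07 m and (horizontal distance between the grasp point and mark_2 below 0.016 m or horizontal distance between the grasp point and mark_3 below 0.016 m or horizontal distance between the grasp point and mark_4 below 0.016 m or horizontal distance between the grasp point and mark_5 below 0.016 m or horizontal distance between the grasp point and mark_6 below 0.016 m)).
It fails at once if the slab is shoved more than 15 mm, lifted or tipped (not (distance of controller from where it was at the start of the episode below 0.015 m and angle between controller's own z axis and vertical below 0.1 rad)).
It fails at once if the pot, tin, tumbler or spoon is moved more than 15 mm, or lifted (not (distance of each of sugar_pot, tin_box, tumbler, spoon from where it was at the start of the episode below 0.015 m)).
It fails at once if the pot, tin or tumbler is tipped (angle between any of sugar_pot, tin_box, tumbler's own z axis and vertical above 0.3 rad).
It also fails if it takes over 38 s, if anything falls off the work surface, if the arm or the gripper's body presses on something with over 40 N, if the wrist force passes 120 N, or if a joint passes its speed limit or range.

### The arm

A 6-joint arm with a two-finger parallel gripper is mounted at the origin on the work surface. World frame = base frame: x ahead of the robot, y to its left, z up, the work surface at z = 0. Lengths are in mm, angles in rad, forces in N, time in s.
With the tool pointing down it reaches from about 350 to 875 mm from the base axis. Payload 4.2 kg.
Tool frame: the origin (TCP) lies at the very end of the fingers, on their centre line; the grasp point (between the pads) lies 19 mm behind it; z points along the fingers, y is the direction in which the jaws open and shut (so a half turn about z gives the same grasp; the last joint's range is limited). The gripper opens to 85 mm and grips with 20 to 120 N. Pads are 22 mm wide; open, the fingers measure 114 mm over their backs; the gripper's body (76 mm by 85 mm) begins 54 mm behind the grasp point. The pads swing forward as they close: fully open they stand 13 mm farther back than shut.
Start: joints at [-0.897, 0.385, 0.008, 0, -1.194, -0.259], TCP at [251.892, -571.97, 231.312] pointing down, gripper open.
Joint ranges: [-3.14, 3.14], [-1.21, 2.06], [-1.07, 1.41], [-3.16, 2.05], [-2.99, -0.16], [-3.1, 3.1]. Speed limits (rad/s): [2.79, 2.79, 3.14, 3.14, 3.14, 3.14].

### API

Orientations are given as a unit quaternion [x, y, z, w].
In Python, from bench import telemetry, eyes, arm gives the robot as it stands. The module is installed in compiled form; this text tells all that it offers.
- The arm moves only by the tool move_arm, never from a script. Its argument "deltas" is text: rows parted by semicolons, each of 6 numbers parted by spaces: the shift along the tool's x, y, z in cm, then the turn, a rotation vector about the tool's x, y, z in rad. A call has 1 to 12 rows; each row shifts and turns the commanded pose from where the row before left it, along the tool's axes as they then stand; what a row does not reach is not made up. A row lasts 1/8 s, in which the tool goes at most 62.5 mm and 10.7 degrees, less where a joint would pass 70% of its speed; a pose out of reach is approached as far as the arm can. A call is refused whole if a number of a shift passes 6.25 or a number of a turn 0.188, either way. A call with a gripper value outside its range is refused whole. "grip" is the finger opening in cm, from 0 to 8.54, set as the call begins (left out, the last holds). The fingers move at their own pace and stop on an object; the grip force is fixed at half the most. Time passes only in rows, so rows that do not move let the fingers close. It gives the time, the measured TCP pose, the force and the opening at its end, in the units of the state.
- telemetry.read_state(): the state, without advancing time (a new reading comes with each control period).
- eyes.get_image(name): name is "scene" or "top" or "wrist"; returns a dict with "pixels" (400x640x3 uint8, blue, green, red), "range_z" (400x640 float32, mm along the optical axis (not along the pixel's ray), 0 where there is no reading), "fx", "fy", "cx", "cy" (pixels), "origin" and "orientation" of the camera in the world; the wrist camera has in their place "tool_from_camera" (4x4, takes a point from camera to tool coordinates, whose origin is the TCP and whose axes are the flange's). Camera axes: x right, y up, looking along -z (the intrinsics and any distortion apply to the point x, -y, -z); pixel columns grow to the right and rows downward; lengths in mm; the calibration is good to about 2 mm. A picture is of the moment at which its call begins: read the wrist's pose just before it.
- arm.job_done(): hands the job in, once; it reports no verdict.
Trained networks look in a picture, given as the dict that the camera call returned (one of the last four; its "shot" number tells which), for a name from the list of things; names that differ only in an ending like _2 or _b are one class to them, and where a whole thing is asked for, a point or a joint stands for the part that bears it (a point fixed in the world has none). Each returns a list of dicts, best first, with "p" (0 to 1); they miss things now and then, are a little off and sometimes report something else, mostly with a low value. They report only what shows in the picture. A call takes as long as a camera call.
- eyes.boxes_of(picture, name): "point" ([x, y, z] in mm, in world coordinates, good to about 4 mm: the middle of the surface that is visible of it).
The state is a dict: "clock": time; "joints": joint angles; "joint_vel": joint speeds; "joint_efforts": joint torques, N m; "position": TCP position; "ee_rot": TCP orientation; "contact_force": force on the tool from outside, world axes, zero at the start; "wrist_torque": the same for the moment, N m; "gripper_width": finger opening in mm.
Only numpy, scipy, OpenCV 4.12 (cv2) and the standard library are available. Lean on these libraries where they do the work, as an engineer would, in place of code of your own. Each camera call takes 0.05 s, during which the arm holds its last target.

## Working session

There is one attempt and no reset: what is moved stays moved. The work goes in short steps, Python scripts to look and compute and a tool call to move; the robot and the scene stay as the last step left them, time stands still between calls to the robot, and variables do not carry over. Pictures are saved under pics/ and viewed, and the job is handed in when it is done.

Besides the shell and the picture viewer there is one more tool, called after "Request:" by a JSON object that holds its "op" and its "data", one argument or row to a line. move_arm: Moves the arm, as the interface text tells. Its arguments: {"type":"object","properties":{"deltas":{"type":"string"},"grip":{"type":"number"}},"required":["deltas"]}

```bash
mkdir -p pics; python3 - <<'E'
from bench import telemetry, eyes, arm
import cv2,numpy as np,pickle
s=telemetry.read_state();print(s)
for n in ("top","scene"):
    im=eyes.get_image(n);cv2.imwrite(f"pics/{n}0.png",im["pixels"])
    pickle.dump(im,open(f"{n}.pkl","wb"))
    print(n,{k:v for k,v in im.items() if k not in("pixels","range_z")})
    for o in ("controller","mark_1","sugar_pot","tin_box","tumbler","spoon"):
        print(o,[(np.round(d["point"]),round(d["p"],2)) for d in eyes.boxes_of(im,o)][:8])
E
```

```text
{'clock': 0.0, 'joints': array([-8.97390968e-01,  3.85567640e-01,  6.63961729e-03, -5.03675153e-04,
       -1.19399705e+00, -2.58610180e-01]), 'joint_vel': array([ 0.00130517, -0.0012734 ,  0.00157726,  0.00027978, -0.00058675,
        0.00192972]), 'joint_efforts': array([ 3.75515510e-04, -3.92290020e+01,  1.88397235e+01,  4.18608472e+00,
       -4.71681298e-03,  3.95836921e-06]), 'position': array([ 251.66974171, -571.45916281,  230.21959364]), 'ee_rot': array([-2.05822915e-01,  9.78588647e-01,  1.05604987e-03, -2.69134169e-04]), 'contact_force': array([ 0.09819734,  0.47096079, -0.42661338]), 'wrist_torque': array([ 0.0436039 ,  0.0213474 , -0.03229679]), 'gripper_width': 85.14417424667278}
top {'fx': 416.1193089994782, 'fy': 416.1193089994782, 'cx': 319.9130895879547, 'cy': 199.6056436439132, 'origin': array([462.09325169,  17.03980708, 788.66784078]), 'orientation': array([-0.05986077,  0.05645619,  0.70902409, -0.70036721]), 'shot': 1}
controller [(array([592.,  94.,  15.]), 0.58)]
mark_1 [(array([592.,  93.,  14.]), 0.61), (array([ 589., -107.,   56.]), 0.18)]
sugar_pot [(array([449.,   1.,  56.]), 0.61), (array([588.,  95.,  13.]), 0.34)]
tin_box [(array([ 589., -106.,   54.]), 0.61)]
tumbler [(array([460., 198.,  27.]), 0.68), (array([587.,  93.,  16.]), 0.26)]
spoon [(array([706.,  83.,   9.]), 0.58)]
scene {'fx': 406.11289716114607, 'fy': 406.11289716114607, 'cx': 319.09802750598817, 'cy': 195.3416509420947, 'origin': array([1294.53003593,   10.8709483 ,  490.69470322]), 'orientation': array([0.34541861, 0.34239347, 0.60554435, 0.62989581]), 'shot': 2}
controller [(array([609.,  88.,  15.]), 0.73)]
mark_1 [(array([608.,  92.,  13.]), 0.86)]
sugar_pot [(array([472.,   3.,  42.]), 0.61)]
tin_box [(array([ 613., -104.,   50.]), 0.73)]
tumbler [(array([482., 188.,  48.]), 0.89)]
spoon [(array([713.,  53.,  10.]), 0.97), (array([608.,  93.,  15.]), 0.7)]
```

View pics/top0.png

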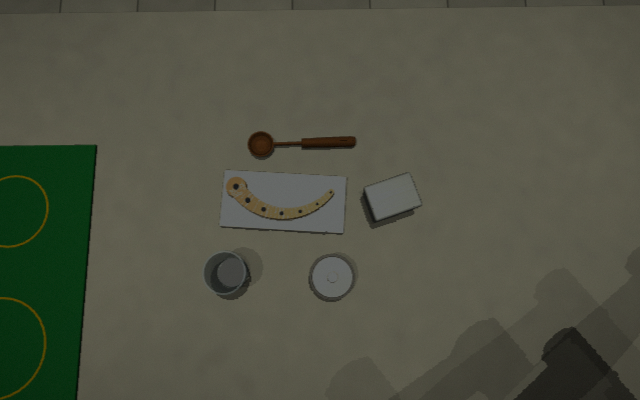

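View pics/scene0.png

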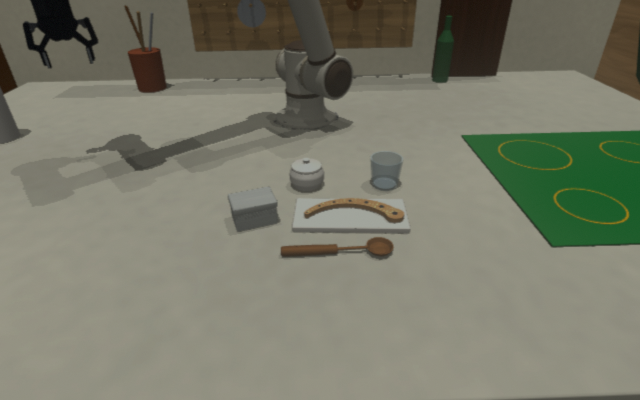

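The top view shows the narrow end of the bar at about (332,192) and the wide end at about (236,186). The bulge points toward the robot. The tin, at about (392,197), is near the narrow end. Next I'll locate the dots precisely and fit the slab pose.

```bash
cat > h.py <<'E'
import numpy as np,cv2
from scipy.spatial.transform import Rotation as R
from scipy.optimize import least_squares
A=np.radians(np.arange(-54,55,18))
M=np.c_[110*np.sin(A),-85+110*np.cos(A)]   # slab frame
def cam(im): return R.from_quat(im["orientation"]).as_matrix(),np.array(im["origin"])
def proj(im,P,C=None):
    Rm,o=C if C is not None else cam(im)
    q=(P-o)@Rm; return np.c_[im["cx"]+im["fx"]*q[:,0]/-q[:,2], im["cy"]+im["fy"]*(-q[:,1])/-q[:,2]]
def ray(im,uv,z,C=None):
    Rm,o=C if C is not None else cam(im)
    uv=np.atleast_2d(uv); d=np.c_[(uv[:,0]-im["cx"])/im["fx"],-(uv[:,1]-im["cy"])/im["fy"],-np.ones(len(uv))]@Rm.T
    return o+d*((z-o[2])/d[:,2])[:,None]
def marks(p,z=26):
    c,s=np.cos(p[2]),np.sin(p[2]); return np.c_[p[0]+c*M[:,0]-s*M[:,1],p[1]+s*M[:,0]+c*M[:,1],np.full(7,z)]
def dots(im,guess,r=6,C=None):
    g=im["pixels"].min(2).astype(float); rr=im["pixels"][:,:,2].astype(float) # red: bar bright, steel dark
    out=[]
    for u,v in guess:
        x0,y0=int(round(u))-r,int(round(v))-r; w=rr[y0:y0+2*r+1,x0:x0+2*r+1]
        bar=np.percentile(w,80); wt=np.clip(bar*0.75-w,0,None)
        yy,xx=np.mgrid[y0:y0+2*r+1,x0:x0+2*r+1]; k=np.exp(-((xx-u)**2+(yy-v)**2)/(2*(r/2)**2)); wt=wt*k
        out.append([(wt*xx).sum()/wt.sum(),(wt*yy).sum()/wt.sum()] if wt.sum()>0 else [np.nan]*2)
    return np.array(out)
def fit(xy):
    ok=~np.isnan(xy[:,0])
    f=lambda p:(marks(p)[ok,:2]-xy[ok,:2]).ravel()
    s=least_squares(f,[595,90,1.57]); return s.x,s.fun.reshape(-1,2)
E
python3 - <<'E'
import pickle,cv2,numpy as np
from h import *
t=pickle.load(open("top.pkl","rb"));s=pickle.load(open("scene.pkl","rb"))
g=np.array([(332,192),(318,204),(300,211),(281,213),(264,209),(248,200),(236,186)],float)
for i in range(3): g=dots(t,g,4 if i else 5)
print(g.round(1)); xy=ray(t,g,26); p,r=fit(xy);print(p,r.round(1))
gs=proj(s,marks(p));print(gs.round(1))
gg=gs
for i in range(3): gg=dots(s,gg,4)
print(gg.round(1)); p2,r2=fit(ray(s,gg,26));print(p2,r2.round(1))
c=cv2.resize(t["pixels"][150:260,200:360],None,fx=5,fy=5,interpolation=cv2.INTER_CUBIC)
for u,v in proj(t,marks(p)): cv2.circle(c,(int((u-200+.5)*5),int((v-150+.5)*5)),3,(0,0,255),-1)
cv2.imwrite("pics/c1.png",c)
c=cv2.resize(s["pixels"][180:250,270:430],None,fx=5,fy=5,interpolation=cv2.INTER_CUBIC)
for u,v in gs: cv2.circle(c,(int((u-270+.5)*5),int((v-180+.5)*5)),3,(0,0,255),-1)
cv2.imwrite("pics/c2.png",c)
E
```

```text
[[330.9 192.6]
 [317.1 204. ]
 [299.8 211. ]
 [281.1 212.9]
 [263.1 208.8]
 [247.3 199.9]
 [235.5 186.1]]
[589.44286063  89.93084145   1.4920581 ] [[ 1.   0.2]
 [-0.2  0.5]
 [-0.7  0.1]
 [-0.4 -0.1]
 [-0.4 -0. ]
 [ 0.5 -0.3]
 [ 0.3 -0.4]]
[[305.7 210.5]
 [318.1 204.2]
 [332.9 200.4]
 [348.9 199.3]
 [365.  200.9]
 [380.1 205.1]
 [393.2 211.9]]
[[307.5 215.1]
 [320.4 209. ]
 [334.1 205. ]
 [349.5 202.1]
 [365.7 202.3]
 [380.9 206. ]
 [394.4 212.8]]
[600.43261118  92.23847094   1.58562538] [[ 2.6  0.3]
 [-1.3 -2.3]
 [-3.9 -1.1]
 [-0.2 -0.2]
 [ 2.  -0.2]
 [ 1.4  1. ]
 [-0.6  2.5]]
```

View pics/c1.png

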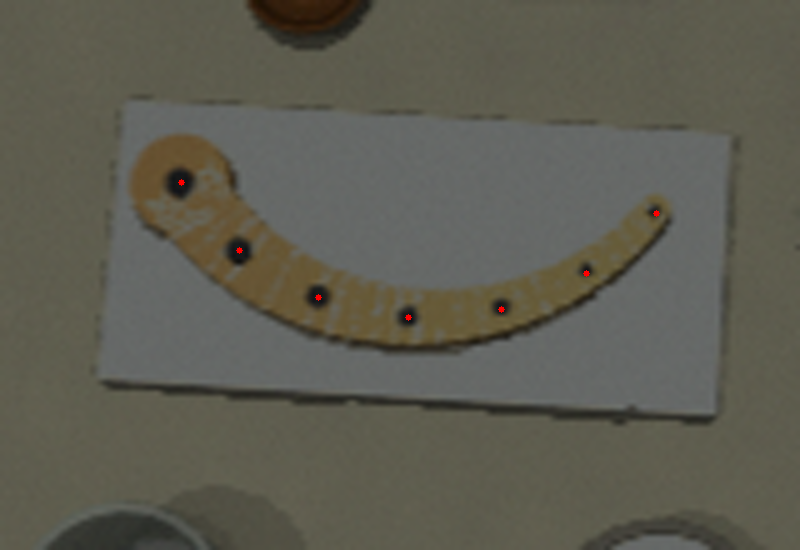

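View pics/c2.png

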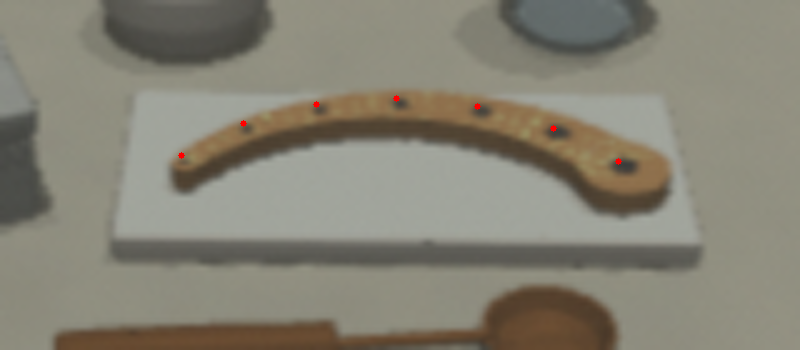

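The top-camera fit is good, with residuals under 1 mm. The scene camera disagrees by several mm at grazing incidence, so I'll re-measure with the wrist camera from above. First I'll work out the transit.

```bash
python3 - <<'E'
from h import *
from bench import telemetry
p=[589.4,89.9,1.492]; m=marks(p);print(m.round(1))
s=telemetry.read_state(); q=R.from_quat(s["ee_rot"]); Rm=q.as_matrix();print(Rm.round(3))
D=R.from_quat([0,1,0,0]).as_matrix()
print((q.inv()*R.from_matrix(D)).as_rotvec())
# waypoint: mean of marks
for tgt in ([570,60,230],):
    print(Rm.T@(np.array(tgt)-s["position"])/10)
E
```

```text
[[ 6.027e+02 -4.000e-01  2.600e+01]
 [ 5.803e+02  2.580e+01  2.600e+01]
 [ 5.672e+02  5.760e+01  2.600e+01]
 [ 5.645e+02  9.190e+01  2.600e+01]
 [ 5.725e+02  1.253e+02  2.600e+01]
 [ 5.905e+02  1.547e+02  2.600e+01]
 [ 6.167e+02  1.770e+02  2.600e+01]]
[[-0.915 -0.403  0.   ]
 [-0.403  0.915  0.   ]
 [-0.    -0.    -1.   ]]
[-1.40708404e-05  6.69483665e-05  4.14745980e-01]
[-54.57890392  45.01992421   0.13480051]
```

Request:
{"op": "move_arm", "data": {
  "deltas": "-4.5 3.75 0 0 0 0;-4.5 3.75 0 0 0 0;-4.5 3.75 0 0 0 0;-4.5 3.75 0 0 0 0;-4.5 3.75 0 0 0 0;-4.5 3.75 0 0 0 0;-4.5 3.75 0 0 0 0;-4.5 3.75 0 0 0 0;-4.5 3.75 0 0 0 0;-4.5 3.75 0 0 0 0;-4.5 3.75 0 0 0 0;-4.5 3.75 0 0 0 0",
  "grip": 0
}}

```text
clock: 2.2
position: [565.4, 59.4, 231.7]
ee_rot: [-0.206, 0.979, -0.0, 0.0]
contact_force: [1.4, -0.4, -0.1]
gripper_width: -0.1
```

Request:
{"op": "move_arm", "data": {
  "deltas": "0 0 0 0 0 0.104;0 0 0 0 0 0.104;0 0 0 0 0 0.104;0 0 0 0 0 0.103;0 0 0 0 0 0;0 0 0 0 0 0"
}}

```text
clock: 2.95
position: [564.7, 57.5, 231.4]
ee_rot: [-0.001, 1.0, 0.0, 0.0]
contact_force: [-0.1, -0.8, 0.6]
gripper_width: 0.2
```

```bash
python3 - <<'E'
from h import *
from bench import telemetry,eyes
import pickle
s=telemetry.read_state();im=eyes.get_image("wrist");pickle.dump((s,im),open("w1.pkl","wb"));cv2.imwrite("pics/w1.png",im["pixels"])
print(s["clock"],s["position"],R.from_quat(s["ee_rot"]).as_matrix().round(4),s["contact_force"],s["joints"],s["gripper_width"]);print(im["tool_from_camera"],im["fx"],im["cx"],im["cy"])
E
```

```text
2.95 [564.74241799  57.49642728 231.37189569] [[-1.0e+00 -1.3e-03  1.0e-04]
 [-1.3e-03  1.0e+00  0.0e+00]
 [-1.0e-04  0.0e+00 -1.0e+00]] [-0.14008037 -0.79012297  0.59112977] [ 3.86820851e-01  2.87355846e-01 -1.35947276e-01 -4.90508552e-06
 -1.14738331e+00 -1.95634495e+00] 0.2277478605521219
[[ 3.87811978e-04  9.45706120e-01  3.25022743e-01  8.42979704e+01]
 [ 9.99999877e-01 -2.66757475e-04 -4.17010060e-04 -2.56255589e-02]
 [-3.07666720e-04  3.25022865e-01 -9.45706108e-01 -1.42249415e+02]
 [ 0.00000000e+00  0.00000000e+00  0.00000000e+00  1.00000000e+00]] 280.6953816163243 321.3340612047427 200.44522650772652
```

View pics/w1.png

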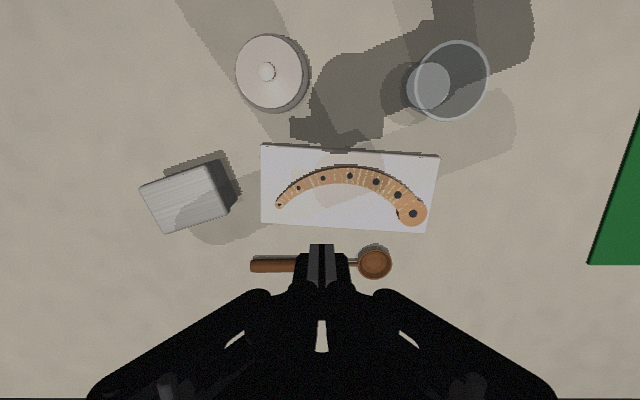

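The wrist view shows the dots from (279,205) at the narrow end to (412,213) at the wide end. The fingertips are shut, at about (321,247). I'll refit from this view.

```bash
python3 - <<'E'
from h import *
import pickle
s,im=pickle.load(open("w1.pkl","rb"));T=im["tool_from_camera"]
Rw=R.from_quat(s["ee_rot"]).as_matrix();C=(Rw@T[:3,:3],s["position"]+Rw@T[:3,3])
g=np.array([(279,205),(298,188),(323,178),(350,175),(376,182),(397,195),(412,213)],float)
for i in range(3): g=dots(im,g,5)
print(g.round(1));p,r=fit(ray(im,g,26,C));print(p,r.round(1))
print(marks(p).round(1))
f=lambda z: np.linalg.norm(fit(ray(im,g,z,C))[1])
print([(z,round(f(z),2)) for z in range(14,40,3)])
t=pickle.load(open("top.pkl","rb"));
Z=im["range_z"];uv=g[[0,3,6]];
for u,v in uv: 
    d=Z[int(round(v)),int(round(u))]; P=C[1]+C[0]@np.array([(u-im["cx"])/im["fx"]*d,-(v-im["cy"])/im["fy"]*d,-d]);print(P)
c=cv2.resize(im["pixels"][140:240,255:445],None,fx=4,fy=4,interpolation=cv2.INTER_CUBIC)
for u,v in proj(im,marks(p),C): cv2.circle(c,(int((u-255+.5)*4),int((v-140+.5)*4)),3,(0,0,255),-1)
cv2.imwrite("pics/c3.png",c)
E
```

```text
[[278.9 204.2]
 [297.9 187.4]
 [322.5 177.7]
 [349.5 175.3]
 [375.6 181.4]
 [397.3 194.5]
 [412.4 213.1]]
[591.08250334  91.72024362   1.5004311 ] [[-0.1 -0.3]
 [ 0.3  0.1]
 [-0.2  0.1]
 [-0.   0.1]
 [-0.1 -0.1]
 [ 0.1  0.1]
 [ 0.   0.1]]
[[605.1   1.5  26. ]
 [582.6  27.5  26. ]
 [569.1  59.2  26. ]
 [566.1  93.5  26. ]
 [573.9 127.   26. ]
 [591.6 156.5  26. ]
 [617.6 179.1  26. ]]
[(14, np.float64(5.62)), (17, np.float64(4.17)), (20, np.float64(2.73)), (23, np.float64(1.34)), (26, np.float64(0.59)), (29, np.float64(1.78)), (32, np.float64(3.2)), (35, np.float64(4.64)), (38, np.float64(6.09))]
[605.05700024   1.91142603  26.41994051]
[566.03456576  93.36520713  26.50351181]
[617.26035514 178.62721534  26.84283478]
```

View pics/c3.png

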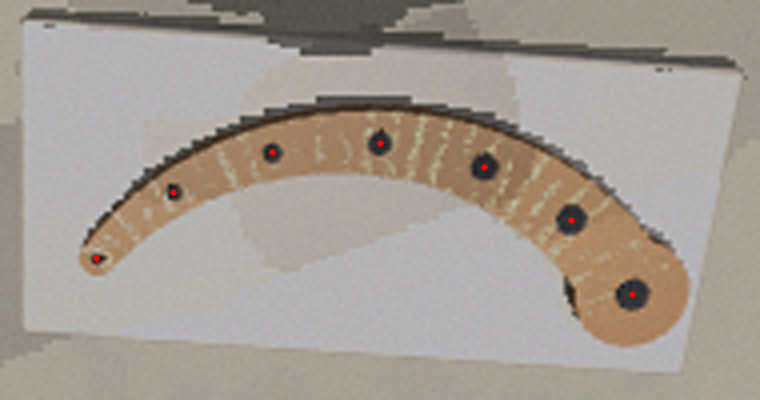

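The wrist fit has residuals of about 0.3 mm and the range image confirms the top at 26 mm. It agrees with the top camera within 2 mm, so I'll use it. Next I'll go above dot 1, then down to just above the bar.

Request:
{"op": "move_arm", "data": {
  "deltas": "-2 -2.8 0 0 0 0;-2 -2.8 0 0 0 0;0 0 4.5 0 0 0;0 0 4.5 0 0 0;0 0 4.5 0 0 0;0 0 3.5 0 0 0;0 0 1 0 0 0;0 0 0 0 0 0;0 0 0 0 0 0;0 0 0 0 0 0"
}}

```text
clock: 4.25
position: [605.7, 1.7, 52.9]
ee_rot: [-0.0, 1.0, 0.0, 0.001]
contact_force: [0.2, 0.0, 0.1]
gripper_width: 0.0
```

```bash
python3 - <<'E'
from bench import telemetry
s=telemetry.read_state();print(s["clock"],s["position"],s["contact_force"],s["ee_rot"])
E
```

```text
4.25 [605.67624282   1.73397894  52.94314327] [0.17973127 0.0054726  0.13660832] [-5.25106158e-05  9.99998826e-01  3.38258494e-04  1.49360343e-03]
```

Request:
{"op": "move_arm", "data": {
  "deltas": "0 0 0.8 0 0 0;0 0 0.8 0 0 0;0 0 0.5 0 0 0;0 0 0 0 0 0;0 0 0 0 0 0"
}}

```text
clock: 4.88
position: [604.9, 1.5, 30.3]
ee_rot: [0.0, 1.0, -0.0, 0.0]
contact_force: [-0.4, -0.1, 0.1]
gripper_width: -0.2
```

```bash
python3 - <<'E'
from bench import telemetry
for i in range(3):
    s=telemetry.read_state();print(s["clock"],s["position"],s["contact_force"])
E
```

```text
4.875 [604.85798553   1.47822479  30.29742082] [-0.3908901  -0.12592746  0.07556151]
4.875 [604.85798553   1.47822479  30.29742082] [-0.3908901  -0.12592746  0.07556151]
4.875 [604.85798553   1.47822479  30.29742082] [-0.3908901  -0.12592746  0.07556151]
```

Request:
{"op": "move_arm", "data": {
  "deltas": "0 0 0.3 0 0 0;0 0 0.1 0 0 0;0 0 0 0 0 0"
}}

```text
clock: 5.25
position: [604.7, 1.5, 26.3]
ee_rot: [0.0, 1.0, -0.0, -0.0]
contact_force: [0.6, 0.0, -0.0]
gripper_width: 0.1
```

Request:
{"op": "move_arm", "data": {
  "deltas": "0 0 0.1 0 0 0;0 0 0 0 0 0"
}}

```text
clock: 5.5
position: [604.8, 1.5, 25.4]
ee_rot: [0.0, 1.0, -0.0, 0.0]
contact_force: [-0.4, -0.1, -0.0]
gripper_width: -0.3
```

Request:
{"op": "move_arm", "data": {
  "deltas": "0 0 0.1 0 0 0;0 0 0 0 0 0"
}}

```text
clock: 5.75
position: [604.8, 1.5, 24.4]
ee_rot: [0.0, 1.0, -0.0, 0.0]
contact_force: [0.0, -0.7, 1.1]
gripper_width: 0.4
```

Request:
{"op": "move_arm", "data": {
  "deltas": "0 0 0.1 0 0 0;0 0 0 0 0 0"
}}

```text
clock: 6.0
position: [604.8, 1.5, 23.4]
ee_rot: [0.0, 1.0, 0.0, 0.0]
contact_force: [-0.8, -0.2, 3.0]
gripper_width: -0.2
```

Request:
{"op": "move_arm", "data": {
  "deltas": "0 0 0.1 0 0 0;0 0 0 0 0 0"
}}

```text
clock: 6.25
position: [604.9, 1.5, 22.4]
ee_rot: [0.0, 1.0, 0.0, 0.0]
contact_force: [-0.1, -0.3, 3.0]
gripper_width: 0.1
```

Request:
{"op": "move_arm", "data": {
  "deltas": "0 0 0 0 0 0;0 0 0 0 0 0"
}}

```text
clock: 6.5
position: [604.8, 1.5, 22.4]
ee_rot: [0.0, 1.0, -0.0, 0.0]
contact_force: [-0.1, -0.2, 2.7]
gripper_width: 0.1
```

Request:
{"op": "move_arm", "data": {
  "deltas": "0 0 0 0 0 0;0 0 0 0 0 0"
}}

```text
clock: 6.75
position: [604.9, 1.5, 22.4]
ee_rot: [0.0, 1.0, 0.0, 0.0]
contact_force: [0.2, 0.8, 3.0]
gripper_width: 0.0
```

```bash
python3 - <<'E'
from h import *
from bench import telemetry,eyes
import pickle
s=telemetry.read_state();im=eyes.get_image("wrist");pickle.dump((s,im),open("w2.pkl","wb"))
cv2.imwrite("pics/w2.png",im["pixels"])
s2=telemetry.read_state()
im2=eyes.get_image("scene");cv2.imwrite("pics/s2.png",cv2.resize(im2["pixels"][130:260,230:450],None,fx=3.5,fy=3.5,interpolation=cv2.INTER_CUBIC))
for a in (s,s2,telemetry.read_state()): print(a["clock"],a["position"],a["contact_force"])
E
```

```text
6.75 [604.86228943   1.50873776  22.36679221] [0.24331918 0.75522296 3.03224975]
6.8 [604.81762724   1.49157219  22.34814785] [-1.02144789 -0.56432698  3.38224785]
6.85 [604.82921382   1.49228609  22.34702187] [0.36026215 0.01086591 1.993416  ]
```

View pics/s2.png

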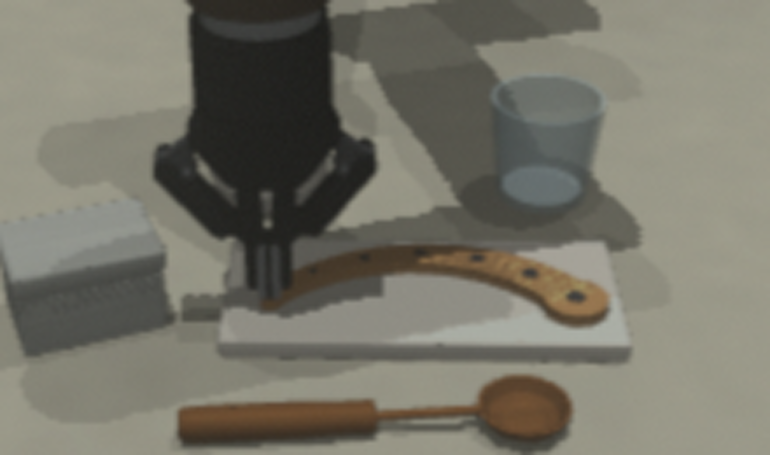

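View pics/w2.png

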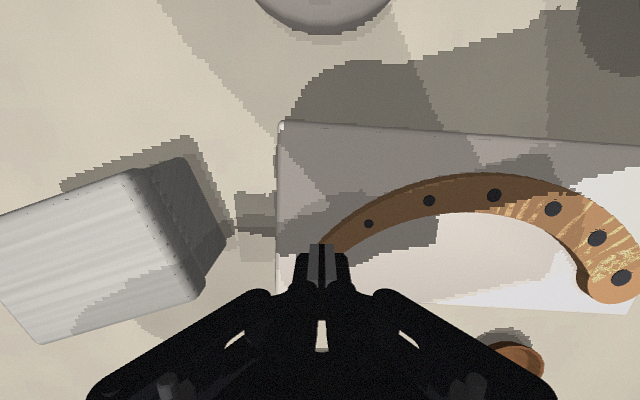

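The bar is pressed: z is 22.35 mm and the force about 2.8 N, so it has sunk about 3.7 mm. Now I'll compute the arc steps, 4.5° per row.

```bash
python3 - <<'E'
import numpy as np
p=(591.08,91.72,1.5004)
a=np.radians(np.arange(-54,54.1,4.5));x=110*np.sin(a);y=-85+110*np.cos(a);c,s=np.cos(p[2]),np.sin(p[2])
W=np.c_[p[0]+c*x-s*y,p[1]+s*x+c*y]; T=np.round(np.c_[-(W[:,0]-W[0,0]),W[:,1]-W[0,1]]/10,2)
d=np.diff(T,axis=0)
for i in range(0,24,8): print(';'.join(f"{u:.2f} {v:.2f} 0 0 0 0" for u,v in d[i:i+8]), W[i+8].round(1))
E
```

```text
0.64 0.58 0 0 0 0;0.59 0.63 0 0 0 0;0.54 0.67 0 0 0 0;0.49 0.72 0 0 0 0;0.42 0.75 0 0 0 0;0.37 0.78 0 0 0 0;0.31 0.81 0 0 0 0;0.24 0.83 0 0 0 0 [569.1  59.2]
0.17 0.84 0 0 0 0;0.11 0.86 0 0 0 0;0.04 0.86 0 0 0 0;-0.02 0.87 0 0 0 0;-0.10 0.85 0 0 0 0;-0.16 0.85 0 0 0 0;-0.23 0.84 0 0 0 0;-0.29 0.81 0 0 0 0 [573.9 127. ]
-0.35 0.79 0 0 0 0;-0.42 0.75 0 0 0 0;-0.47 0.73 0 0 0 0;-0.53 0.68 0 0 0 0;-0.58 0.64 0 0 0 0;-0.63 0.59 0 0 0 0;-0.68 0.54 0 0 0 0;-0.71 0.48 0 0 0 0 [617.6 179.1]
```

Request:
{"op": "move_arm", "data": {
  "deltas": "0.64 0.58 0 0 0 0;0.59 0.63 0 0 0 0;0.54 0.67 0 0 0 0;0.49 0.72 0 0 0 0"
}}

```text
clock: 7.35
position: [581.6, 28.0, 22.4]
ee_rot: [-0.0, 1.0, -0.0, -0.0]
contact_force: [0.7, -1.5, 2.8]
gripper_width: 0.3
```

Request:
{"op": "move_arm", "data": {
  "deltas": "0.42 0.75 0 0 0 0;0.37 0.78 0 0 0 0;0.31 0.81 0 0 0 0;0.24 0.83 0 0 0 0"
}}

```text
clock: 7.85
position: [568.3, 59.7, 22.2]
ee_rot: [0.0, 1.0, -0.0, -0.0]
contact_force: [0.3, -1.8, 2.8]
gripper_width: 0.3
```

```bash
python3 - <<'E'
from h import *
from bench import telemetry,eyes
im=eyes.get_image("wrist");cv2.imwrite("pics/w3.png",im["pixels"])
s=telemetry.read_state();print(s["clock"],s["position"],s["contact_force"])
T=im["tool_from_camera"];Rw=R.from_quat(s["ee_rot"]).as_matrix();C=(Rw@T[:3,:3],s["position"]+Rw@T[:3,3])
m=marks([591.08,91.72,1.5004],22.4);g0=proj(im,m,C);g=dots(im,g0,6);g=dots(im,g,6)
print(g0.round(1),g.round(1));print((ray(im,g,22.4,C)-m).round(1))
E
```

```text
7.9 [568.15067734  60.49499435  22.21471162] [-0.9399004   2.13227928  3.18165235]
[[225.9 311.1]
 [265.6 280. ]
 [319.  260.1]
 [378.7 255.6]
 [435.3 267.4]
 [480.3 292.9]
 [508.3 327.4]] [[226.2 310.4]
 [266.7 279.4]
 [321.1 260.1]
 [379.2 255.4]
 [435.2 266.9]
 [477.1 290.5]
 [506.  323.5]]
[[-0.5  0.3  0. ]
 [-0.4  0.7  0. ]
 [ 0.   1.2  0. ]
 [-0.1  0.3  0. ]
 [-0.4 -0.1  0. ]
 [-1.7 -2.2  0. ]
 [-3.  -2.1  0. ]]
```

View pics/w3.png

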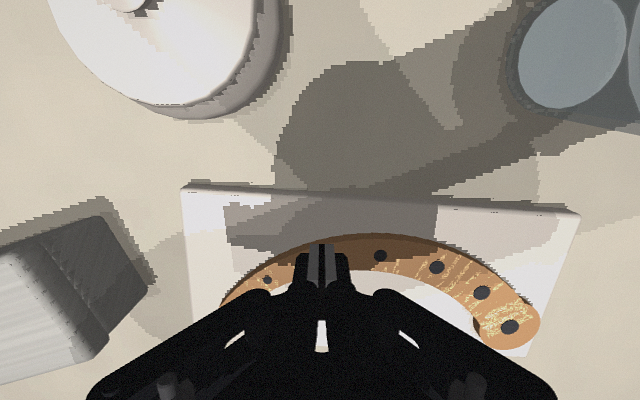

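The wrist view shows the fingertip on dot 3. Dots 4–7 at (379,255), (436,267), (481,292) and (509,327) are where predicted, so the slab hasn't moved. I'll continue along the arc.

Request:
{"op": "move_arm", "data": {
  "deltas": "0.17 0.84 0 0 0 0;0.11 0.86 0 0 0 0;0.04 0.86 0 0 0 0;-0.02 0.87 0 0 0 0"
}}

```text
clock: 8.4
position: [565.6, 94.0, 22.2]
ee_rot: [0.0, 1.0, -0.0, -0.0]
contact_force: [0.0, -2.1, 3.2]
gripper_width: 0.1
```

Request:
{"op": "move_arm", "data": {
  "deltas": "-0.10 0.85 0 0 0 0;-0.16 0.85 0 0 0 0;-0.23 0.84 0 0 0 0;-0.29 0.81 0 0 0 0"
}}

```text
clock: 8.9
position: [573.6, 127.5, 22.2]
ee_rot: [0.0, 1.0, -0.0, -0.0]
contact_force: [-1.4, -2.5, 3.4]
gripper_width: -0.3
```

Request:
{"op": "move_arm", "data": {
  "deltas": "-0.35 0.79 0 0 0 0;-0.42 0.75 0 0 0 0;-0.47 0.73 0 0 0 0;-0.53 0.68 0 0 0 0"
}}

```text
clock: 9.4
position: [591.5, 156.9, 22.2]
ee_rot: [0.0, 1.0, -0.0, -0.0]
contact_force: [-0.9, -1.8, 2.7]
gripper_width: -0.0
```

Request:
{"op": "move_arm", "data": {
  "deltas": "-0.58 0.64 0 0 0 0;-0.63 0.59 0 0 0 0;-0.68 0.54 0 0 0 0;-0.71 0.48 0 0 0 0;0 0 0 0 0 0;0 0 0 0 0 0"
}}

```text
clock: 10.15
position: [618.7, 179.9, 22.9]
ee_rot: [-0.0, 1.0, 0.001, 0.002]
contact_force: [1.1, 0.7, 2.4]
gripper_width: -0.1
```

```bash
python3 - <<'E'
from h import *
from bench import telemetry,eyes
im=eyes.get_image("wrist");cv2.imwrite("pics/w4.png",im["pixels"])
s=telemetry.read_state();print(s["clock"],s["position"],s["contact_force"])
t=eyes.get_image("top");cv2.imwrite("pics/t4.png",cv2.resize(t["pixels"][120:310,190:430],None,fx=3,fy=3))
for o in ("controller","sugar_pot","tin_box","tumbler","spoon"):
    print(o,[(np.round(d["point"]),round(d["p"],2)) for d in eyes.boxes_of(t,o)][:2])
s=telemetry.read_state();print(s["clock"],s["position"],s["contact_force"])
E
```

```text
10.2 [618.5818453  179.85357318  22.94351026] [1.59085574 1.18698731 2.28309655]
controller [(array([585.,  82.,  12.]), 0.75)]
sugar_pot [(array([446.,   4.,  59.]), 0.63)]
tin_box [(array([ 589., -105.,   58.]), 0.87), (array([584.,  80.,   8.]), 0.38)]
tumbler [(array([459., 197.,  30.]), 0.9)]
spoon [(array([707.,  81.,  10.]), 0.94)]
10.5 [617.61476887 179.17001894  22.58518115] [0.78429183 1.20622877 2.31584477]
```

View pics/w4.png

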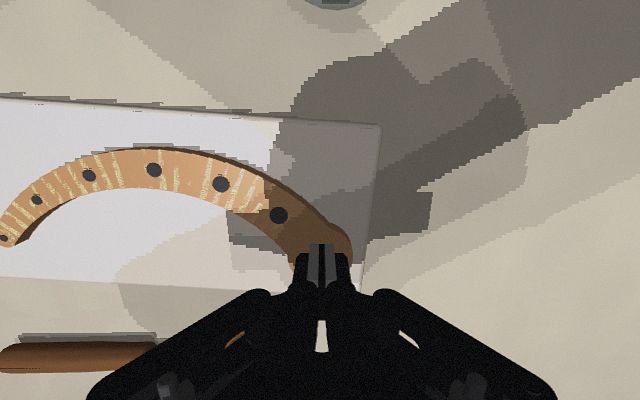

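View pics/t4.png

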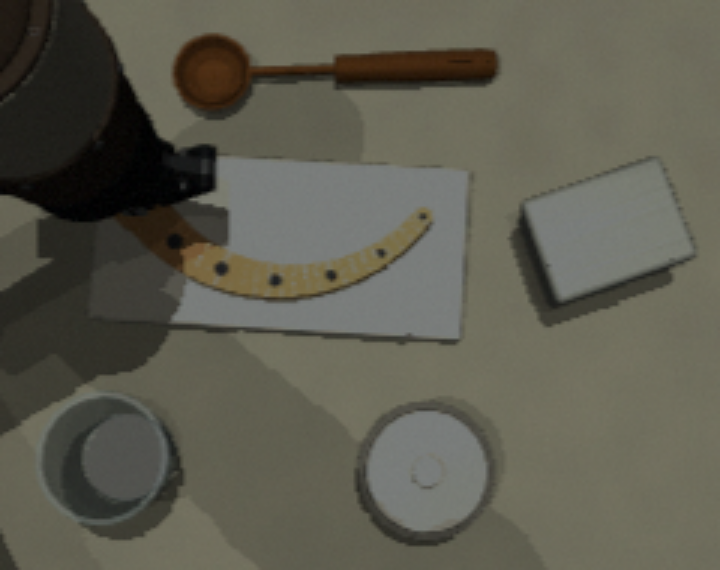

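The wrist view shows the fingertips at (321,250) on the round end. In the top view the slab, pot, tin, tumbler and spoon are all where they were. The bar is still pressed with about 2.3 N at z 22.6 mm, so I'm handing in.

```bash
python3 - <<'E'
from bench import telemetry,arm
print(arm.job_done());s=telemetry.read_state();print(s["clock"],s["position"],s["contact_force"])
E
```

```text
the job is handed in; nothing more can be done
None
the job is handed in; nothing more can be done
```

I drew the shut fingertips along the bar from the narrow end to the wide end in one stroke, and they now rest on the wide dot with the bar lightly pressed. I handed the job in at about 10.5 s of the 38 s allowed; it reports no verdict.

- **Pressure:** at dots 1 to 7 the tips were at about z 22.2–22.9 mm. That is a sink of about 3–4 mm, well short of the 7 mm limit. The force read about 2.3–3.4 N and the contact never read as lost.
- **Final position:** the last reading had the fingertips at (617.6, 179.2), on my estimate of dot 7 at (617.6, 179.1), with 2.3 N.
- **Slab, pot, tin, tumbler and spoon:** the wrist camera showed no slab movement at dot 3. In the last top view the pot, tin, tumbler and spoon were all within about 5 mm of their first detections. The network's slab point had shifted by about 14 mm, most likely because the arm hid part of the slab, as the slab itself looked unmoved.
- **Disagreement:** the scene camera's fit for the dots differed from the top camera's by about 11 mm. I set it aside as a poor low-angle view, because the wrist and top cameras agreed within about 2 mm.

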